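Seat the catch tray, then hold the portion gate open at the red mark

ROBOT

A 6-joint arm with a two-finger parallel gripper is mounted at the origin on the work surface. World frame = base frame: x ahead of the robot, y to its left, z up, the work surface at z = 0. Lengths are in m, angles in rad, forces in N, time in s.
With the tool pointing down it reaches from about 0.375 to 0.75 m from the base axis. Payload 9 kg.
Tool frame: the origin (TCP) lies midway between the tips of the shut fingers; the grasp point (between the pads) lies 19 mm behind it; z points along the fingers, y is the line along which they close (so a half turn about z gives the same grasp; the last joint's range is limited). The gripper opens to 85 mm and grips with 20 to 120 N. Pads are 22 mm wide; open, the fingers measure 114 mm over their backs; the gripper's body (76 mm by 85 mm) begins 54 mm behind the grasp point. The pads swing forward as they close: fully open they stand 13 mm farther back than shut.
Start: joints at [1.081, 0.104, 0.097, 1.564, 0, 1.353], TCP at [0.161, 0.578, 0.231] pointing down, gripper open.
Joint ranges: [-2.99, 2.99], [-0.84, 1.86], [-1.1, 1.16], [-1.84, 2.11], [-1.51, 1.56], [-3.14, 3.14]. Speed limits (rad/s): [2.22, 2.22, 2.57, 3.14, 3.14, 3.14].

INTERFACE

Orientations are given as [roll, pitch, yaw] about the fixed x, y, z axes, in that order (R = Rz(yaw) Ry(pitch) Rx(roll)).
In Python, from station import * gives the robot as it stands.
- The arm moves only by the shell command python3 -m crank 'ROWS'. ROWS is JSON, a list of rows, each an object with "slide": the shift along the world's x, y, z in m, a list of three; "turn": the turn about the world's z in rad; "hand": the finger opening in m, from 0 to 0.0854. A call has 1 to 5 rows; each row is the pose to reach, as a shift and turn from the pose commanded when the call began; what a row does not reach only later rows make up. A row lasts 1/8 s, in which the tool goes at most 62.5 mm and 10.7 degrees, less where a joint would pass 70% of its speed; a pose out of reach is approached as far as the arm can. A call with a gripper value outside its range is refused whole. The fingers move at their own pace and stop on an object; the grip force is fixed at half the most. Time passes only in rows, so rows that repeat a pose let the fingers close. It gives the time, the measured TCP pose, the force, the opening and the grip force at its end, in the units of the state.
- sense(): the state, without advancing time (a new reading comes with each control period).
- capture(name): name is "side" or "top" or "wrist"; returns a dict with "frame" (400x640x3 uint8, blue, green, red), "intrinsics" (3x3 intrinsics, pixels), "k1" (the pictures are not rectified: a ray, as slopes to the right and down, at radius r is drawn at 1 + k1 r^2 times it, then the intrinsics apply), "world_from_camera" (4x4, takes a point from camera to world coordinates); the wrist camera has in their place "T_tool_cam" (4x4, takes a point from camera to tool coordinates, whose origin is the TCP and whose axes are the flange's). Camera axes: x right, y down, z forward; pixel columns grow to the right and rows downward; lengths in m; the calibration is good to about 2 mm. A picture is of the moment at which its call begins: read the wrist's pose just before it. There is no depth.
- job_done(): hands the job in; it is judged then, once.
Trained networks look in the newest picture that a camera, given by its name, has taken for a name from the list of things; names that differ only in an ending like _2 or _b are one class to them, and where a whole thing is asked for, a point or a joint stands for the part that bears it (a point fixed in the world has none). Each returns a list of dicts, best first, with "conf" (0 to 1); they miss things now and then, are a little off and sometimes report something else, mostly with a low value. They report only what shows in the picture. A call takes as long as a camera call. They do not tell look-alikes from the thing itself.
- look_for(label, camera): "point" ([row, column] in pixels, amid what is visible of it).
- regions_of(label, camera): "pixels" (400x640 bool, what is visible of it) and "point" ([row, column] in pixels, amid what is visible of it).
The state is a dict: "time": time; "joints": joint angles; "qd": joint speeds; "joint_efforts": joint torques, N m; "position": TCP position; "tool_rot": TCP orientation; "wrist_force": force on the tool from outside, world axes, zero at the start; "ft_torque": the same for the moment, N m; "opening": finger opening in m; "grip_force": force on a finger pad.
Only numpy, scipy, OpenCV 4.12 (cv2) and the standard library are available. Lean on these libraries where they do the work, as an engineer would, in place of code of your own. Each camera call takes 0.05 s, during which the arm holds its last target. There are 200 camera calls.

TASK

On the baking bench, push the dispenser's catch tray in until you feel it seat fully home against its back stop; only then pull the dispenser's spring-return gate out by its wooden paddle until its black pointer is level with the red mark, and keep it there. Your program finishes while still holding the gate at the mark, with the tray still home; do not push the other things on the bench about.

Things in the scene. Friction and masses are not known exactly. Their poses are not given: they have to be found in the camera images.
- dispenser: All sizes in mm. Fixed white and steel portion dispenser, 274 high; heading varies. Origin on the bench under its middle; x points away from its open front (the tray goes in along +x), y to its left, z up. Tray bay between side walls (x -65 to +80, outer y +-61, 85 high). Above it an aluminium block (same x, y +-65, z 85 to 115), then a round steel hopper, radius 60.
- stop (a point): Hidden back stop of the tray bay: middle of the upright wall face, at x = +70, y = 0, z = 20 in the dispenser's frame. Low white guides (inner faces y = +-53, 30 high) lead in from x = -104.
- rail_end (a point): Middle of the outer end of the white rail's top, at x = -12.5, y = +305, z = 92 in the dispenser's frame. The rail is 95 wide (x -60 to +35), 10 thick, starts at the block (y = +65), runs to the left (+y), and stands on a foot at this end; black scale ticks every 10.
- tray: Loose open steel catch tray 190 long (x), 100 wide (y), 30 high, 250 to 500 g, on the bench between the guides (3 free each side), x parallel to the dispenser's; starts 40 to 80 out. Origin under its middle. Fully home, its back end touches the stop and its origin is at x = -25 in the dispenser's frame. Slides with 1 to 5 N of friction and stays where left.
- plate (a point): Top middle of the front face of the tray's dark wooden push plate: x = -95, z = 55 in the tray's frame. The plate is 60 wide (y), 8 thick (x), and reaches down to the bench; push it along the dispenser's +x.
- gate: Spring-return gate: steel bar 24 wide (x), 8 thick, on the rail; slides out along the dispenser's +y, 110 of travel, axes parallel. Origin under its paddle's middle, 94 above the bench; shut at x = -30, y = +155 in the dispenser's frame. A black pointer, 4 thick, sticks out 40 to +x at the origin's y. The spring shuts it when let go: about 5.4 N shut, 0.9 N more per 10 pulled.
- paddle (a point): Top middle of the gate's upright dark wooden paddle, 12 thick (y), 40 wide (x); this point is 60 above the gate's origin, 154 above the bench. Free space 84 wide between it and the block when shut.
- mark: Small red upright mark, 14 (x) by 5 (y) by 22 high, fixed on the rail beside the pointer's path, 45 to 85 out from the shut pointer. Origin under its middle, at x = +22, z = 92 in the dispenser's frame, axes parallel to it. The gate is at the mark when its origin and the mark's have the same y in the dispenser's frame.
- ramekin: White ceramic bowl, 72 wide, 45 high, standing loose in front of the rail. Origin under its middle. Leave it alone.
- cup: Copper cup, 60 wide, 50 high, standing loose beyond the rail. Origin under its middle. Leave it alone.
- jar: Amber jar with a white cap, 64 wide, 100 high, standing loose right of the dispenser. Origin under its middle. Leave it alone.
- scoop: Steel cookie scoop, about 190 long (x) and 70 wide, 40 high, lying loose to the right. Origin on the bench under its middle. Leave it alone.
- timer: Orange round kitchen timer, 64 wide, 52 high, standing loose to the left. Origin under its middle. Leave it alone.
Mind the look-alikes: they are no part of the job. What is shaped like the tray but green or turquoise is not meant.

How it is judged:
By the outcome, as a careful person would: the job done as asked, in the order asked, and still so for the second after the job is handed in, while the arm keeps its last pose, push and grip.
It also fails if it takes over 51 s, if anything falls off the work surface, if the arm or the gripper's body presses on something with over 40 N, if the wrist force passes 120 N, or if a joint passes its speed limit or range.

## Working session

There is one attempt and no reset: what is moved stays moved. The work goes in short steps, Python scripts to look and compute and a shell command to move; the robot and the scene stay as the last step left them, time stands still between calls to the robot, and variables do not carry over. Pictures are saved under pics/ and viewed, at most 10 in all, crops included, and the job is handed in when it is done.

```bash
mkdir -p pics; ls; python3 - <<'E'
from station import *
import cv2
for n in("top","side"):
    c=capture(n); cv2.imwrite(f"pics/{n}0.png",c["frame"])
    print(n,c["intrinsics"],c["k1"],c["world_from_camera"])
    for l in("dispenser","tray","plate","gate","paddle","mark","rail_end","ramekin","cup","jar","scoop","timer"):
        print(l,[([int(v) for v in d["point"]],round(d["conf"],2)) for d in look_for(l,n)][:3])
s=sense();print(s)
E
```

```text
pics
top [[422.03355015   0.         316.20780243]
 [  0.         422.03355015 205.87124535]
 [  0.           0.           1.        ]] -0.04073252019893811 [[-0.00267599 -0.99505453  0.09929415  0.42346986]
 [-0.99955208  0.00562131  0.02939468 -0.06887181]
 [-0.02980748 -0.09917102 -0.99462386  1.07057415]
 [ 0.          0.          0.          1.        ]]
dispenser [([145, 337], 0.79), ([194, 355], 0.23)]
tray [([197, 355], 0.93), ([293, 229], 0.83), ([307, 385], 0.76)]
plate [([308, 386], 0.94), ([199, 357], 0.88), ([294, 228], 0.69)]
gate [([144, 338], 0.71), ([157, 307], 0.59)]
paddle [([156, 308], 0.67), ([151, 418], 0.5)]
mark []
rail_end [([142, 340], 0.75), ([155, 309], 0.5)]
ramekin [([224, 277], 0.86)]
cup []
jar [([147, 419], 0.55)]
scoop [([227, 479], 0.91)]
timer [([228, 170], 0.76)]
side [[501.2473851    0.         311.96920113]
 [  0.         501.2473851  204.67234517]
 [  0.           0.           1.        ]] -0.004815026562389334 [[ 0.80519395 -0.43684474  0.40103538 -0.01156801]
 [-0.59300991 -0.59155765  0.54625891 -0.76924026]
 [-0.00139479 -0.67766232 -0.7353
[... 486 characters left out ...]
23], 0.69), ([181, 377], 0.44)]
{'time': 1.3, 'joints': array([1.08129131e+00, 1.04086409e-01, 9.72798278e-02, 1.56392142e+00,
       3.82108566e-06, 1.35307073e+00]), 'qd': array([ 0.00139347,  0.00048513,  0.00012298, -0.00089322, -0.00051116,
        0.00180796]), 'joint_efforts': array([ 1.73242523e-03, -5.56758535e+01,  5.03768706e+01,  7.71761770e-04,
       -2.66090447e-04, -4.34240292e-05]), 'position': array([0.16107905, 0.57798875, 0.23132754]), 'tool_rot': array([3.14152512e+00, 1.10270694e-05, 2.86981324e+00]), 'wrist_force': array([1.1673334 , 0.13223539, 0.54061099]), 'ft_torque': array([ 0.01935621, -0.04353318,  0.04721469]), 'grip_force': 0.0, 'opening': 0.08497996675044053}
```

View images.

View pics/top0.png

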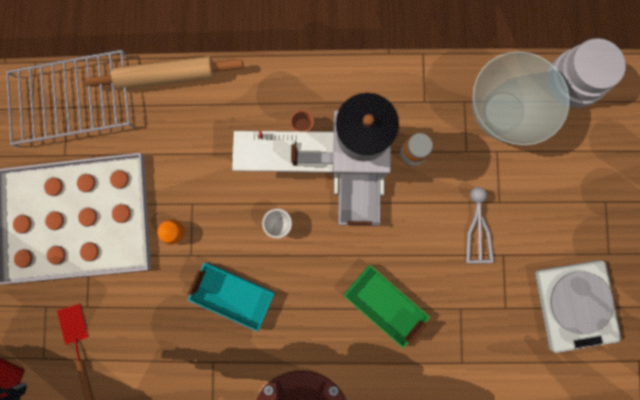

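View pics/side0.png

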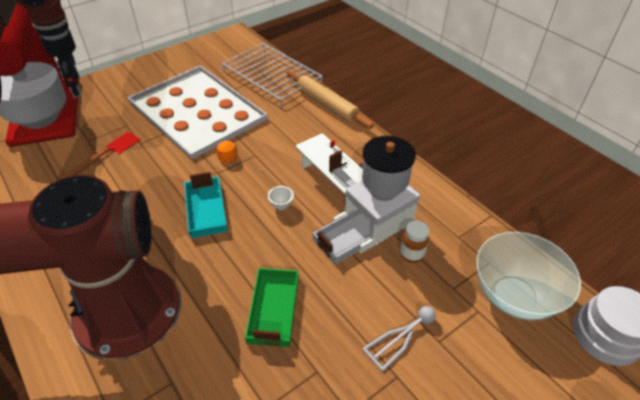

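Top view: the grey steel tray is at about (row 198, col 357) with its plate near row 222. The paddle is at (153,295), the red mark at (134,261), and the rail's outer end at col 233. Tray candidates are grey (198,357), turquoise (295,230) and green (305,387). I choose the grey one because it sits in the dispenser, and check it in a close crop.

```bash
cat > h.py <<'E'
from station import *
import cv2, numpy as np
def ray(c,rc,M=None):
    M=c["world_from_camera"] if M is None else M
    K=c["intrinsics"];d=np.array([(rc[1]-K[0,2])/K[0,0],(rc[0]-K[1,2])/K[1,1]]);u=d.copy()
    for _ in range(20): u=d/(1+c["k1"]*(u@u))
    return M[:3,3],M[:3,:3]@np.array([u[0],u[1],1])
def onz(c,rc,z,M=None):
    o,d=ray(c,rc,M);return o+d*(z-o[2])/d[2]
def proj(c,P,M=None):
    M=c["world_from_camera"] if M is None else M
    p=M[:3,:3].T@(np.asarray(P)-M[:3,3]);u=p[:2]/p[2];u=u*(1+c["k1"]*(u@u));K=c["intrinsics"]
    return np.array([u[1]*K[1,1]+K[1,2],u[0]*K[0,0]+K[0,2]])
def crop(f,r0,r1,c0,c1,k,name):
    im=cv2.resize(f[r0:r1,c0:c1],None,fx=k,fy=k,interpolation=cv2.INTER_CUBIC)
    for r in range(-(-r0//10)*10,r1,10): cv2.putText(im,str(r),(0,(r-r0)*k+4),0,.35,(0,255,255),1); cv2.line(im,(25,(r-r0)*k),(32,(r-r0)*k),(0,255,255),1)
    for c in range(-(-c0//10)*10,c1,10): cv2.putText(im,str(c),((c-c0)*k-8,10),0,.35,(0,255,255),1); cv2.line(im,((c-c0)*k,12),((c-c0)*k,18),(0,255,255),1)
    cv2.imwrite(name,im)
E
python3 - <<'E'
import cv2
from h import crop
crop(cv2.imread("pics/top0.png"),90,235,225,415,4,"pics/top_c.png")
crop(cv2.imread("pics/side0.png"),125,265,270,440,4,"pics/side_c.png")
E
```

```text
(no output)
```

View pics/top_c.png

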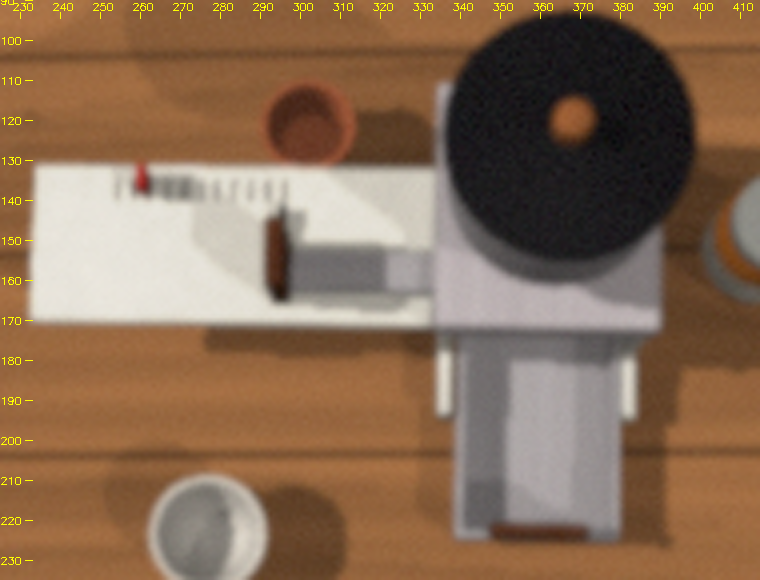

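View pics/side_c.png

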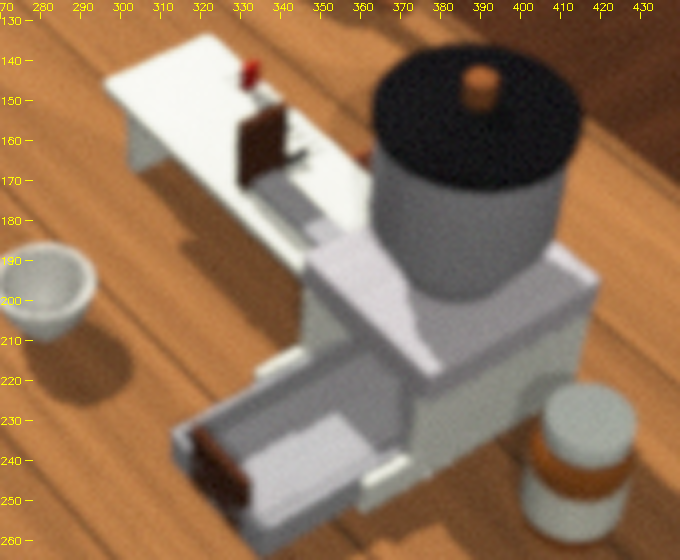

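```bash
cat > fit.py <<'E'
from h import *
from scipy.optimize import least_squares
T=capture("top");S=capture("side")
t=lambda px,py:(90+py/4,225+px/4)
s=lambda px,py:(125+py/4,270+px/4)
D=[(T,t(33,166),(35,305,92)),(T,t(31,321),(-60,305,92)),(T,t(434,328),(-65,65,115)),(T,t(660,329),(-65,-65,115)),(T,t(436,84),(80,65,115)),
(S,s(105,83),(-60,305,92)),(S,s(208,35),(35,305,92)),(S,s(304,262),(-65,65,115)),(S,s(432,378),(-65,-65,115)),(S,s(600,278),(80,-65,115))]
def W(p,q):
    c,si=np.cos(p[2]),np.sin(p[2]);x,y,z=np.array(q)/1000
    return np.array([p[0]+c*x-si*y,p[1]+si*x+c*y,z])
f=lambda p:np.concatenate([proj(c,W(p,q))-np.array(m) for c,m,q in D])
r=least_squares(f,[.6,-.15,0],loss='soft_l1');p=r.x
print(p,np.round(r.fun.reshape(-1,2),1).tolist())
def L(P): 
    d=(P[:2]-p[:2]);c,si=np.cos(p[2]),np.sin(p[2]);return np.round([1000*(c*d[0]+si*d[1]),1000*(-si*d[0]+c*d[1])],1)
for n,c,m,z in [("trayFL",T,t(454,539),.03),("trayFR",T,t(621,541),.03),("plate top",T,t(540,534),.055),("trayFL side",S,s(172,433),.03),
 ("paddletop",T,t(274,216),.154),("paddletop2",T,t(274,300),.154),("pointer tip",T,t(285,210),.098),("markbase",T,t(142,193),.092),("marktop",T,t(142,165),.114),("mark side top",S,s(256,60),.114),("mark side base",S,s(244,90),.092),("padside topL",S,s(240,122),.154),("padside topR",S,s(283,105),.154),("pointer side",S,s(305,155),.098)]:
    P=onz(c,m,z);print(n,P.round(4),L(P))
for l,z in(("ramekin",.02),("jar",.05),("scoop",.02),("timer",.02)):
    d=look_for(l,"top")
    if d: P=onz(T,d[0]["point"],z);print(l,P.round(3),L(P))
P=onz(T,t(309,125),.05);print("cup",P.round(3),L(P))
for q in((-120,0,55),(-30,155,154),(-30,125,124)):print(q,W(p,q))
E
python3 fit.py
```

```text
[ 0.66200851 -0.14787301 -0.01650706] [[-0.3, 0.7], [0.0, -0.2], [-0.6, 0.6], [-0.3, 1.0], [-0.9, 0.6], [-0.1, -1.6], [-0.3, -1.0], [-1.7, -1.6], [-0.0, -1.1], [0.3, -0.0]]
trayFL [ 0.4803 -0.093   0.03  ] [-182.6   51.9]
trayFR [ 0.4786 -0.1955  0.03  ] [-182.6  -50.7]
plate top [ 0.4817 -0.144   0.055 ] [-180.4    0.9]
trayFL side [ 0.4848 -0.0974  0.03  ] [-178.    47.5]
paddletop [0.6534 0.0083 0.154 ] [-11.2 156. ]
paddletop2 [0.606  0.0082 0.154 ] [-58.6 155.1]
pointer tip [0.671  0.0065 0.098 ] [  6.4 154.6]
markbase [0.6838 0.0924 0.092 ] [ 17.9 240.6]
marktop [0.6947 0.089  0.114 ] [ 28.8 237.4]
mark side top [0.698  0.0896 0.114 ] [ 32.  238.1]
mark side base [0.687  0.0887 0.092 ] [ 21.1 236.9]
padside topL [0.6197 0.009  0.154 ] [-44.9 156.1]
padside topR [0.6533 0.0053 0.154 ] [-11.2 153. ]
pointer side [0.6746 0.0037 0.098 ] [ 10.1 151.8]
ramekin [0.484 0.055 0.02 ] [-181.  200.]
jar [ 0.658 -0.29   0.05 ] [  -1.5 -142. ]
scoop [ 0.523 -0.442  0.02 ] [-134.1 -296.7]
timer [0.469 0.326 0.02 ] [-200.9  470.7]
cup [ 0.737 -0.005  0.05 ] [ 72.7 144.6]
(-120, 0, 55) [ 0.54202486 -0.14589225  0.055     ]
(-30, 155, 154) [0.63457107 0.00760107 0.154     ]
(-30, 125, 124) [ 0.63407588 -0.02239485  0.124     ]
```

Both crops confirm it: the grey tray with a dark plate in the bay is the real one, about 61 mm out. The mark is at y≈238 in the dispenser frame, so the pull is about 83 mm. Yaw is about -0.017, and every point fits the given sizes. I'll move over in front of the plate with the fingers shut.

```bash
python3 -m crank '[{"slide":[0.034,-0.053,0],"turn":0.05,"hand":0},{"slide":[0.068,-0.106,0],"turn":0.1,"hand":0},{"slide":[0.102,-0.159,0],"turn":0.15,"hand":0},{"slide":[0.136,-0.212,0],"turn":0.2,"hand":0},{"slide":[0.17,-0.265,0],"turn":0.255,"hand":0}]'
python3 -m crank '[{"slide":[0.035,-0.055,0],"turn":0,"hand":0},{"slide":[0.07,-0.11,0],"turn":0,"hand":0},{"slide":[0.08,-0.17,0],"turn":0,"hand":0},{"slide":[0.09,-0.23,0],"turn":0,"hand":0},{"slide":[0.095,-0.29,0],"turn":0,"hand":0}]'
```

```text
time: 2.22
position: [0.3306, 0.3133, 0.2315]
tool_rot: [3.141, 0.001, 3.127]
wrist_force: [1.4, 0.1, -0.3]
opening: 0.0004
grip_force: 0.0
time: 2.85
position: [0.425, 0.0229, 0.2315]
tool_rot: [-3.142, 0.001, 3.125]
wrist_force: [2.0, 0.4, 0.6]
opening: -0.0003
grip_force: 0.0
```

```bash
python3 -m crank '[{"slide":[0,-0.06,0],"turn":0,"hand":0},{"slide":[0,-0.12,0],"turn":0,"hand":0},{"slide":[0,-0.167,-0.04],"turn":0,"hand":0},{"slide":[0,-0.167,-0.1],"turn":0,"hand":0},{"slide":[0,-0.167,-0.15],"turn":0,"hand":0}]'
python3 -m crank '[{"slide":[0,0,-0.03],"turn":0,"hand":0},{"slide":[0,0,-0.05],"turn":0,"hand":0},{"slide":[0.01,0,-0.05],"turn":0,"hand":0},{"slide":[0.02,0,-0.05],"turn":0,"hand":0},{"slide":[0.025,0,-0.05],"turn":0,"hand":0}]'
python3 - <<'E'
from h import *
s=sense();print(s["position"],s["wrist_force"])
c=capture("top");crop(c["frame"],110,250,285,415,4,"pics/t1.png")
E
```

```text
time: 3.48
position: [0.4243, -0.1426, 0.0794]
tool_rot: [3.141, -0.0, 3.123]
wrist_force: [0.0, 0.1, -0.0]
opening: 0.0002
grip_force: 0.0
time: 4.1
position: [0.4514, -0.1425, 0.0326]
tool_rot: [-3.141, 0.002, 3.125]
wrist_force: [0.8, -0.4, 0.1]
opening: 0.0002
grip_force: 0.0
[ 0.45141661 -0.14249206  0.03257755] [ 0.82606409 -0.38293171  0.14002455]
```

View pics/t1.png

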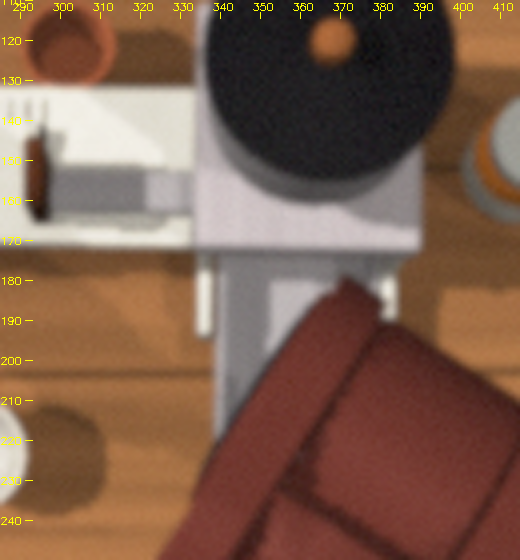

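The hand hides the plate from above, as expected, and the tray, gate and ramekin are undisturbed. I'll push in gently and watch the force.

```bash
python3 -m crank '[{"slide":[0.008,0,0],"turn":0,"hand":0},{"slide":[0.016,0,0],"turn":0,"hand":0},{"slide":[0.022,0,0],"turn":0,"hand":0},{"slide":[0.028,0,0],"turn":0,"hand":0},{"slide":[0.034,0,0],"turn":0,"hand":0}]'
python3 -m crank '[{"slide":[0.007,0,0],"turn":0,"hand":0},{"slide":[0.014,0,0],"turn":0,"hand":0},{"slide":[0.021,-0.001,0],"turn":0,"hand":0},{"slide":[0.028,-0.001,0],"turn":0,"hand":0},{"slide":[0.032,-0.001,0],"turn":0,"hand":0}]'
```

```text
time: 4.78
position: [0.4833, -0.142, 0.0313]
tool_rot: [-3.142, -0.002, 3.125]
wrist_force: [-5.9, 0.5, 5.4]
opening: -0.0
grip_force: 3.2
time: 5.4
position: [0.5155, -0.143, 0.0312]
tool_rot: [3.142, -0.002, 3.125]
wrist_force: [-6.7, 0.3, 5.5]
opening: -0.0001
grip_force: 3.2
```

```bash
python3 -m crank '[{"slide":[0.003,0,0],"turn":0,"hand":0},{"slide":[0.006,0,0],"turn":0,"hand":0},{"slide":[0.009,0,0],"turn":0,"hand":0},{"slide":[0.011,0,0],"turn":0,"hand":0},{"slide":[0.012,0,0],"turn":0,"hand":0}]'
```

```text
time: 6.02
position: [0.5272, -0.143, 0.0312]
tool_rot: [3.141, -0.002, 3.125]
wrist_force: [-6.3, -0.1, 4.4]
opening: -0.0
grip_force: 3.0
```

```bash
python3 -m crank '[{"slide":[0.001,0,0],"turn":0,"hand":0},{"slide":[0.002,0,0],"turn":0,"hand":0},{"slide":[0.003,0,0],"turn":0,"hand":0}]'; python3 -m crank '[{"slide":[0.001,0,0],"turn":0,"hand":0},{"slide":[0.002,0,0],"turn":0,"hand":0},{"slide":[0.003,0,0],"turn":0,"hand":0}]'
```

```text
time: 6.4
position: [0.5302, -0.1429, 0.0312]
tool_rot: [3.141, -0.002, 3.125]
wrist_force: [-6.0, 1.4, 4.4]
opening: -0.0002
grip_force: 3.0
time: 6.78
position: [0.5313, -0.1429, 0.0312]
tool_rot: [-3.141, -0.006, 3.124]
wrist_force: [-21.1, 0.9, 15.5]
opening: 0.0
grip_force: 10.5
```

```bash
python3 -m crank '[{"slide":[0.001,0,0],"turn":0,"hand":0},{"slide":[0.001,0,0],"turn":0,"hand":0}]'
```

```text
time: 7.02
position: [0.5313, -0.1429, 0.0312]
tool_rot: [-3.141, -0.008, 3.124]
wrist_force: [-23.6, -0.2, 17.1]
opening: -0.0
grip_force: 12.0
```

Seated: force rises to 24 N with no further motion, at the expected position. I'll back off, rise and look.

```bash
python3 -m crank '[{"slide":[-0.02,0,0],"turn":0,"hand":0},{"slide":[-0.05,0,0],"turn":0,"hand":0},{"slide":[-0.06,0,0.05],"turn":0,"hand":0.0854},{"slide":[-0.06,0.04,0.11],"turn":0,"hand":0.0854},{"slide":[-0.06,0.08,0.16],"turn":0,"hand":0.0854}]'
python3 -m crank '[{"slide":[0,0.05,0.04],"turn":0,"hand":0.0854},{"slide":[0.04,0.07,0.06],"turn":0,"hand":0.0854},{"slide":[0.1,0.071,0.06],"turn":0,"hand":0.0854},{"slide":[0.15,0.071,0.06],"turn":0,"hand":0.0854},{"slide":[0.162,0.071,0.06],"turn":0,"hand":0.0854}]'
cat > look.py <<'E'
from h import *
import sys
s=sense();print(s["time"],s["position"],s["tool_rot"],s["wrist_force"],s["opening"])
c=capture("wrist");cv2.imwrite("pics/w_%s.png"%sys.argv[1],c["frame"])
c=capture("top");cv2.imwrite("pics/T_%s.png"%sys.argv[1],c["frame"])
c=capture("side");cv2.imwrite("pics/S_%s.png"%sys.argv[1],c["frame"])
a=cv2.imread("pics/w_%s.png"%sys.argv[1]);b=cv2.resize(cv2.imread("pics/S_%s.png"%sys.argv[1])[125:275,270:450],None,fx=2.5,fy=2.5)
a=cv2.resize(a,None,fx=.54,fy=.54);b=cv2.resize(b,None,fx=1,fy=1)
h=max(a.shape[0],b.shape[0]);f=lambda i:cv2.copyMakeBorder(i,0,h-i.shape[0],0,0,0)
cv2.imwrite("pics/m_%s.png"%sys.argv[1],np.hstack([f(a),f(b)]))
E
python3 look.py 1
```

```text
time: 7.65
position: [0.4749, -0.0694, 0.1844]
tool_rot: [3.142, 0.001, 3.123]
wrist_force: [1.4, -0.2, 0.2]
opening: 0.0542
grip_force: 0.0
time: 8.28
position: [0.6388, 0.0014, 0.24]
tool_rot: [3.141, -0.002, 3.125]
wrist_force: [-0.1, -0.2, 0.1]
opening: 0.0854
grip_force: 0.0
8.275 [0.63884897 0.00140318 0.24003889] [ 3.14078439e+00 -2.28252888e-03  3.12526496e+00] [-0.14442796 -0.17734272  0.06140734] 0.08539666807862832
```

View pics/m_1.png

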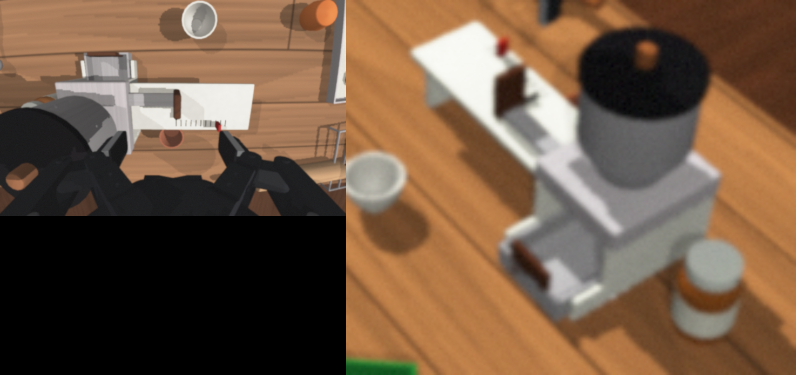

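Tray is home: its plate and front rim show at (530,265) just ahead of the guides, and the other things haven't moved. The paddle at (510,90) is still shut. I'll check the paddle and mark positions with the wrist view.

```bash
python3 - <<'E'
from h import *
from scipy.spatial.transform import Rotation as R
p=[0.66200851,-0.14787301,-0.01650706]
def L(P):
    d=(P[:2]-p[:2]);c,si=np.cos(p[2]),np.sin(p[2]);return np.round([1000*(c*d[0]+si*d[1]),1000*(-si*d[0]+c*d[1])],1)
s=sense();c=capture("wrist");M=np.eye(4);M[:3,:3]=R.from_euler("xyz",s["tool_rot"]).as_matrix();M[:3,3]=s["position"];M=M@c["T_tool_cam"]
f=c["frame"].astype(int);red=(f[:,:,2]>130)&(f[:,:,1]<70)&(f[:,:,0]<70)
n,lab,st,ce=cv2.connectedComponentsWithStats(red.astype(np.uint8))
for i in range(1,n):
    if st[i,4]>8: print("red",st[i],ce[i])
for l in("paddle","mark","gate"):
    for d in look_for(l,"wrist")[:2]:print(l,d["point"],d["conf"],L(onz(c,d["point"],{"paddle":.13,"mark":.103,"gate":.1}[l],M)))
for r in regions_of("paddle","wrist")[:1]:
    rr,cc=np.where(r["pixels"]);print("pad",rr.min(),rr.max(),cc.min(),cc.max())
im=cv2.resize(c["frame"][140:260,230:480],None,fx=3.2,fy=3.2,interpolation=cv2.INTER_CUBIC)
cv2.imwrite("pics/wc.png",im)
from pickle import dump;dump((c,M),open("w.pkl","wb"))
def W(q):
    co,si=np.cos(p[2]),np.sin(p[2]);x,y,z=np.array(q)/1000
    return [p[0]+co*x-si*y,p[1]+si*x+co*y,z]
for q in((-30,155,154),(10,155,98),(22,238,114),(22,238,92),(35,305,92),(-60,305,92)):
    v=proj(c,W(q),M);print(q,v.round(1),((v-[140,230])*3.2).round())
E
```

```text
red [403 232   5  13  43] [405.18604651 237.8372093 ]
paddle [185.6, 295.6] 0.91 [-36.6 127. ]
paddle [212.1, 182.6] 0.17 [-10.7  18.3]
mark [234.3, 403.6] 0.61 [ 23.1 239.1]
gate [184.7, 295.1] 0.85 [-30.5 123.9]
(-30, 155, 154) [199.7 326.7] [191. 309.]
(10, 155, 98) [221.2 325.2] [260. 305.]
(22, 238, 114) [237.4 405.6] [312. 562.]
(22, 238, 92) [229.5 399.9] [286. 544.]
(35, 305, 92) [240.  457.7] [320. 728.]
(-60, 305, 92) [155.7 469.4] [ 50. 766.]
```

View pics/wc.png

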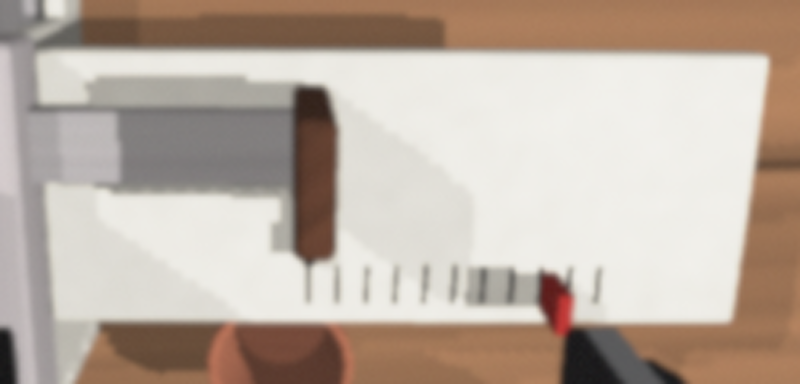

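The wrist view shows the paddle at crop (315,175), the pointer on the 0 tick and the mark base just past the 80 tick, so it is about 82–83 mm out. That agrees with the fit. I'll go down and grip the paddle.

```bash
python3 -m crank '[{"slide":[-0.004,0.006,-0.05],"turn":0,"hand":0.0854},{"slide":[-0.004,0.006,-0.1],"turn":0,"hand":0.0854},{"slide":[-0.004,0.006,-0.118],"turn":0,"hand":0.0854},{"slide":[-0.004,0.006,-0.118],"turn":0,"hand":0.0854}]'
python3 -m crank '[{"slide":[0,0,0],"turn":0,"hand":0},{"slide":[0,0,0],"turn":0,"hand":0},{"slide":[0,0,0],"turn":0,"hand":0},{"slide":[0,0,0],"turn":0,"hand":0},{"slide":[0,0,0],"turn":0,"hand":0}]'
python3 -m crank '[{"slide":[0,0,0],"turn":0,"hand":0},{"slide":[0,0,0],"turn":0,"hand":0}]'
```

```text
time: 9.18
position: [0.6322, 0.0071, 0.1245]
tool_rot: [3.141, -0.001, 3.125]
wrist_force: [1.5, 0.5, 0.9]
opening: 0.0853
grip_force: 0.0
time: 9.8
position: [0.6331, 0.0084, 0.1253]
tool_rot: [3.139, 0.001, 3.125]
wrist_force: [-0.2, 6.2, 4.1]
opening: 0.0111
grip_force: 60.0
time: 10.05
position: [0.6331, 0.0083, 0.1253]
tool_rot: [3.14, 0.001, 3.125]
wrist_force: [0.4, 6.3, 2.6]
opening: 0.0113
grip_force: 60.0
```

```bash
python3 -m crank '[{"slide":[0,0.01,0],"turn":0,"hand":0},{"slide":[0,0.025,0],"turn":0,"hand":0},{"slide":[0.001,0.04,0],"turn":0,"hand":0},{"slide":[0.001,0.055,0],"turn":0,"hand":0},{"slide":[0.001,0.066,0],"turn":0,"hand":0}]'
python3 -m crank '[{"slide":[0,0.007,0],"turn":0,"hand":0},{"slide":[0,0.012,0],"turn":0,"hand":0},{"slide":[0,0.012,0],"turn":0,"hand":0},{"slide":[0,0.012,0],"turn":0,"hand":0}]'
cat > m.py <<'E'
from h import *
import sys
from scipy.spatial.transform import Rotation as R
p=[0.66200851,-0.14787301,-0.01650706]
def L(P):
    d=(P[:2]-p[:2]);c,si=np.cos(p[2]),np.sin(p[2]);return np.round([1000*(c*d[0]+si*d[1]),1000*(-si*d[0]+c*d[1])],1)
def W(q):
    co,si=np.cos(p[2]),np.sin(p[2]);x,y,z=np.array(q)/1000
    return [p[0]+co*x-si*y,p[1]+si*x+co*y,z]
s=sense();print(s["time"],s["position"],L(s["position"]),s["wrist_force"])
M=np.eye(4);M[:3,:3]=R.from_euler("xyz",s["tool_rot"]).as_matrix();M[:3,3]=s["position"]
c=capture("wrist");M=M@c["T_tool_cam"];T=capture("top");S=capture("side")
out=[]
for cam,Mx in((c,M),(T,None),(S,None)):
    k=3 if cam is c else 8
    a=proj(cam,W((16,238,98)),Mx);r0=int(a[0])-int(150/k);c0=int(a[1])-int(130/k)
    r0=max(0,min(r0,400-300//k));c0=max(0,min(c0,640-265//k))
    im=cv2.resize(cam["frame"][r0:r0+300//k,c0:c0+265//k],(265,300),interpolation=cv2.INTER_CUBIC);out.append(im)
    print(r0,c0,[proj(cam,W(q),Mx).round(1).tolist() for q in((22,238,114),(22,238,92),(10,237,98))])
cv2.imwrite("pics/m%s.png"%sys.argv[1],np.hstack(out))
E
python3 m.py 2
```

```text
time: 10.68
position: [0.6344, 0.0714, 0.1253]
tool_rot: [-3.137, 0.001, 3.123]
wrist_force: [-0.1, -12.4, 2.4]
opening: 0.0111
grip_force: 59.9
time: 11.18
position: [0.6347, 0.0829, 0.1253]
tool_rot: [-3.137, 0.002, 3.123]
wrist_force: [2.0, -11.9, 1.9]
opening: 0.011
grip_force: 59.9
11.175 [0.634715   0.08288879 0.12526139] [-31.1 230.3] [  2.03530865 -11.94318727   1.88800592]
242 287 [[315.5, 331.3], [295.2, 330.2], [285.3, 329.2]]
120 245 [[134.1, 260.2], [136.6, 261.6], [140.9, 261.5]]
128 313 [[141.3, 331.2], [147.2, 331.0], [147.4, 327.9]]
```

View pics/m2.png

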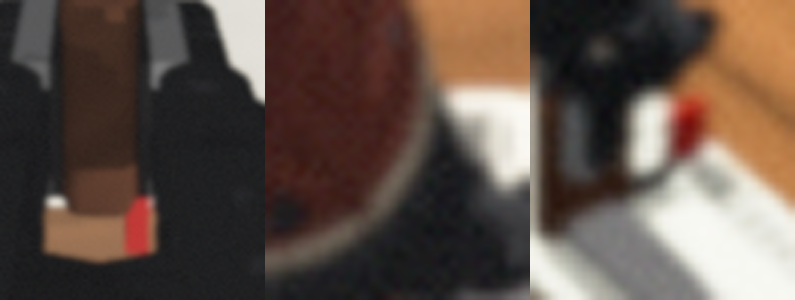

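```bash
cat > q.py <<'E'
import pickle,itertools
from h import *
p=[0.66200851,-0.14787301,-0.01650706]
def W(q):
    co,si=np.cos(p[2]),np.sin(p[2]);x,y,z=np.array(q)/1000
    return [p[0]+co*x-si*y,p[1]+si*x+co*y,z]
def L(P):
    d=(P[:2]-p[:2]);c,si=np.cos(p[2]),np.sin(p[2]);return np.round([1000*(c*d[0]+si*d[1]),1000*(-si*d[0]+c*d[1])],1)
c,M=pickle.load(open("w.pkl","rb"))
S=capture("side")
def cen(cam,y,Mx):
    q=np.array([proj(cam,W((22+a,y+b,z)),Mx)[::-1] for a in(-7,7) for b in(-2.5,2.5) for z in(92,114)],np.float32)
    m=cv2.moments(cv2.convexHull(q));return np.array([m["m10"]/m["m00"],m["m01"]/m["m00"]]),q.min(0),q.max(0)
T=capture("top");T0=cv2.imread("pics/top0.png");S0=cv2.imread("pics/S_1.png")
for n,cam,Mx,f in(("wrist",c,M,c["frame"]),("side",S,None,S0),("top",T,None,T0)):
    f=f.astype(float);w=np.clip(f[:,:,2]-1.9*np.maximum(f[:,:,1],f[:,:,0])-10,0,None)
    a=cen(cam,238,Mx)[0].round().astype(int);box=np.zeros_like(w);box[a[1]-11:a[1]+12,a[0]-11:a[0]+12]=1;w=w*box
    yy,xx=np.mgrid[:400,:640];o=np.array([(w*xx).sum(),(w*yy).sum()])/w.sum()
    ys=np.arange(230,248,.25);e=[np.linalg.norm(cen(cam,y,Mx)[0]-o) for y in ys];i=int(np.argmin(e))
    print(n,"obs",o.round(2),"y",ys[i],"err px",round(e[i],2))
for k,x in((0,308),(1,338),(4,426),(8,541),(10,599)):print("tick",k,L(onz(c,(140+284/3.2,230+x/3.2),.092,M)))
E
python3 q.py
```

```text
wrist obs [404.32 236.27] y 239.5 err px 2.71
side obs [332.41 142.58] y 238.5 err px 2.1
top obs [260.17 134.57] y 239.75 err px 0.73
tick 0 [ 21.1 156.4]
tick 1 [ 21.1 166.7]
tick 4 [ 21.1 197.1]
tick 8 [ 21.1 237. ]
tick 10 [ 21.2 257.3]
```

Anchored on the ticks, the mark is about 83 mm out, and the gate has travelled about 74.6 mm. I'll add about 8 mm and look.

```bash
python3 -m crank '[{"slide":[0,0.004,0],"turn":0,"hand":0},{"slide":[0,0.008,0],"turn":0,"hand":0},{"slide":[0,0.008,0],"turn":0,"hand":0},{"slide":[0,0.008,0],"turn":0,"hand":0}]'
python3 - <<'E'
from h import *
s=sense();print(s["position"],s["wrist_force"])
S=capture("side");f=np.mean([capture("side")["frame"].astype(float) for _ in range(6)],0)
f=f[130:170,305:355];f=np.clip((f/255)**.6*255,0,255).astype(np.uint8)
cv2.imwrite("pics/s3.png",cv2.resize(f,None,fx=14,fy=14,interpolation=cv2.INTER_CUBIC))
E
```

```text
time: 11.92
position: [0.6349, 0.0907, 0.1253]
tool_rot: [-3.137, 0.002, 3.123]
wrist_force: [2.5, -12.1, 2.0]
opening: 0.0112
grip_force: 59.9
[0.63487197 0.09068551 0.12527227] [  2.52501008 -12.09696568   1.99177201]
```

View pics/s3.png

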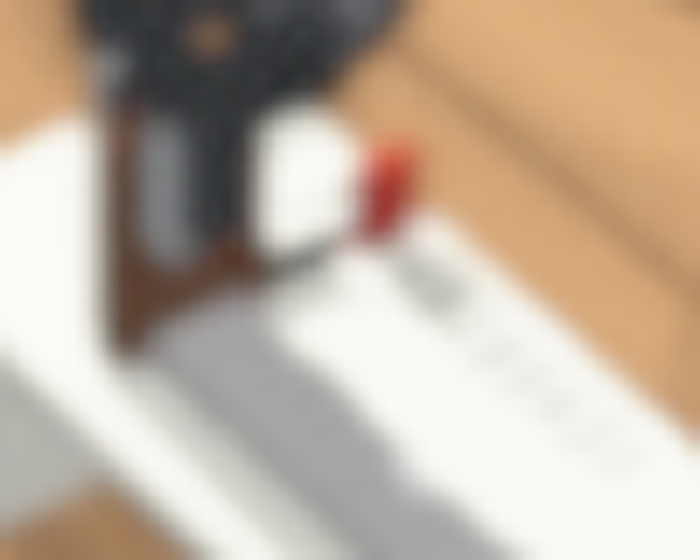

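```bash
python3 - <<'E'
from h import *
p=[0.66200851,-0.14787301,-0.01650706]
def W(q):
    co,si=np.cos(p[2]),np.sin(p[2]);x,y,z=np.array(q)/1000
    return [p[0]+co*x-si*y,p[1]+si*x+co*y,z]
S=capture("side")
for n,q in dict(tip98=(10,238,98),mid98=(-8,238,98),tip98_m2=(10,236,98),tip98_p2=(10,240,98),mb_fl=(15,240.5,92),mb_fr=(15,235.5,92),mb_br=(29,235.5,92),mt_fl=(15,240.5,114),mt_fr=(15,235.5,114),mt_br=(29,235.5,114),mt_bl=(29,240.5,114),pad_bl=(-50,232,102),pad_br=(-50,244,102)).items():
    v=proj(S,W(q));print(n,((v-[130,305]+.5)*14)[::-1].round())
E
```

```text
tip98 [325. 248.]
mid98 [255. 281.]
tip98_m2 [331. 253.]
tip98_p2 [320. 242.]
mb_fl [337. 254.]
mb_fr [351. 267.]
mb_br [406. 241.]
mt_fl [339. 172.]
mt_fr [354. 185.]
mt_br [409. 159.]
mt_bl [394. 146.]
pad_bl [104. 362.]
pad_br [ 70. 330.]
```

```bash
cat > r.py <<'E'
import pickle
from h import *
from scipy.optimize import least_squares
p=[0.66200851,-0.14787301,-0.01650706]
def W(q):
    co,si=np.cos(p[2]),np.sin(p[2]);x,y,z=np.array(q)/1000
    return [p[0]+co*x-si*y,p[1]+si*x+co*y,z]
c,M=pickle.load(open("w.pkl","rb"));f=c["frame"].astype(float)
# ticks: vertical profile on rows ~ 226-232 
def colprof(x): 
    out=[]
    for y in np.arange(150,262,.25):
        v=0
        for xx in x:
            r,cc=proj(c,W((xx,y,92)),M);v+=cv2.getRectSubPix(f.astype(np.float32).mean(2),(1,1),(float(cc),float(r)))[0,0]
        out.append(v/len(x))
    return np.arange(150,262,.25),np.array(out)
for xs in((17,19,21,23),):
    y,v=colprof(xs)
    for k in range(11):
        s=(abs(y-(156.3+10.08*k))<3.5);w=np.clip(np.percentile(v[s],85)-v[s],0,None);print(k,round((w*y[s]).sum()/w.sum(),2),end="; ")
print()
# silhouette fit of the mark
def fit(cam,Mx,f):
    red=np.clip((f[:,:,2]-np.maximum(f[:,:,1],f[:,:,0])),0,None)
    a=proj(cam,W((22,238,103)),Mx).round().astype(int);N=12
    obs=red[a[0]-N:a[0]+N+1,a[1]-N:a[1]+N+1]
    def ren(q):
        x,y,s=q;k=16;pts=np.array([((proj(cam,W((x+i,y+j,z)),Mx)-a+N+.5)*k)[::-1] for i in(-7,7) for j in(-2.5,2.5) for z in(92,114)],np.float32)
        im=np.zeros(((2*N+1)*k,)*2,np.float32);cv2.fillConvexPoly(im,cv2.convexHull(pts).round().astype(np.int32),1)
        im=cv2.GaussianBlur(im,(0,0),s*k);return cv2.resize(im,(2*N+1,2*N+1),interpolation=cv2.INTER_AREA)
    best=None
    for x in np.arange(14,34,1):
        for y in np.arange(233,245,.5):
            m=ren((x,y,.7));A=np.c_[m.ravel(),np.ones(m.size)];
            # plank edge colours: limit to near-mark area
            w=(cv2.dilate((m>.05).astype(np.uint8),np.ones((5,5)))>0).ravel()
            s,res,_,_=np.linalg.lstsq(A[w],obs.ravel()[w],rcond=None)
            e=((A[w]@s-obs.ravel()[w])**2).mean()/obs.ravel()[w].var()
            if best is None or e<best[0]:best=(e,x,y,s.round(0))
    return best
print("wrist",fit(c,M,f))
print("side",fit(capture("side"),None,cv2.imread("pics/S_1.png").astype(float)))
print("top",fit(capture("top"),None,cv2.imread("pics/top0.png").astype(float)))
E
python3 r.py
```

```text
0 155.96; 1 165.84; 2 175.97; 3 186.04; 4 196.36; 5 206.35; 6 216.21; 7 226.12; 8 238.01; 9 245.57; 10 256.24; 
wrist (np.float64(0.28785920073531335), np.int64(24), np.float64(239.0), array([75.,  5.]))
side (np.float64(0.45947198616740287), np.int64(33), np.float64(244.5), array([61., 36.]))
top (np.float64(0.39190396760193463), np.int64(26), np.float64(240.5), array([66., 17.]))
```

```bash
python3 -m crank '[{"slide":[0,0.0007,0],"turn":0,"hand":0},{"slide":[0,0.0007,0],"turn":0,"hand":0},{"slide":[0,0.0007,0],"turn":0,"hand":0}]'
python3 - <<'E'
from h import *
from scipy.spatial.transform import Rotation as R
p=[0.66200851,-0.14787301,-0.01650706]
def W(q):
    co,si=np.cos(p[2]),np.sin(p[2]);x,y,z=np.array(q)/1000
    return [p[0]+co*x-si*y,p[1]+si*x+co*y,z]
s=sense();print(s["position"],s["wrist_force"]);M=np.eye(4);M[:3,:3]=R.from_euler("xyz",s["tool_rot"]).as_matrix();M[:3,3]=s["position"]
c=capture("wrist");M=M@c["T_tool_cam"]
f=np.mean([c["frame"].astype(float)]+[capture("wrist")["frame"].astype(float) for _ in range(5)],0)
a=cv2.resize(np.clip((f[235:335,290:370]/255)**.55*255,0,255).astype(np.uint8),None,fx=5,fy=5,interpolation=cv2.INTER_CUBIC)
g=lambda q:((proj(c,W(q),M)-[235,290]+.5)*5)[::-1].round().tolist()
for n,q in dict(mark_t_fl=(15,240.5,114),mark_t_fr=(15,235.5,114),mark_t_bl=(29,240.5,114),mark_t_br=(29,235.5,114),mark_b_bl=(29,240.5,92),pad_tl=(-10,244,154),pad_tr=(-10,232,154),pad_tl0=(-50,244,154),pad_tr0=(-50,232,154),pad_bl=(-10,244,102),pad_br=(-10,232,102)).items(): print(n,g(q))
T=capture("side")["frame"][195:265,300:380];b=cv2.resize(T,None,fx=4,fy=4,interpolation=cv2.INTER_CUBIC)
h=max(a.shape[0],b.shape[0]);F=lambda i:cv2.copyMakeBorder(i,0,h-i.shape[0],0,0,0);cv2.imwrite("pics/f.png",np.hstack([F(a),F(b)]))
E
```

```text
time: 12.8
position: [0.6349, 0.0912, 0.1253]
tool_rot: [-3.137, 0.002, 3.123]
wrist_force: [2.5, -13.3, 1.4]
opening: 0.011
grip_force: 59.8
[0.63490646 0.09121202 0.12529377] [  2.51451977 -13.32955861   1.36530701]
mark_t_fl [164.0, 359.0]
mark_t_fr [124.0, 358.0]
mark_t_bl [164.0, 449.0]
mark_t_br [125.0, 449.0]
mark_b_bl [163.0, 344.0]
pad_tl [202.0, 402.0]
pad_tr [76.0, 401.0]
pad_tl0 [206.0, 14.0]
pad_tr0 [68.0, 14.0]
pad_bl [191.0, 137.0]
pad_br [98.0, 136.0]
```

View pics/f.png

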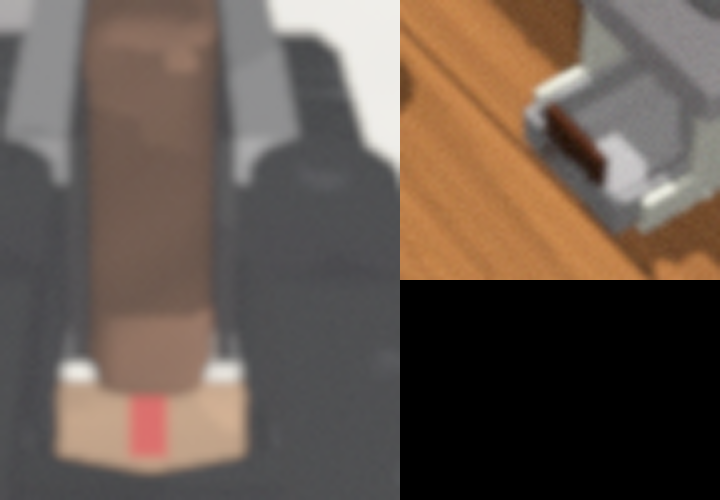

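The wrist view shows the mark at (148,425) directly behind the paddle's middle at about (153,370). Those agree within about 1 mm, as does the tick and travel reckoning. The side view shows the tray still home at (575,155). Handing in.

```bash
python3 -c "
from station import *
s=sense();print(s['time'],s['position'],s['opening']);print(job_done())"
```

```text
13.15 [0.63487873 0.09123855 0.12524468] 0.010917270089197231
the job is handed in; nothing more can be done
None
```

I pushed the tray home (it stopped moving at about 24 N against the stop) and then pulled the gate out. The arm is holding its pointer at the red mark, within about 1 mm by my measurements, and I handed the job in at 13.2 s. The result of the judging was not reported back.

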